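# Set-screw collar held on the shaft flat in the service jig

### The arm

A 6-joint arm with a two-finger parallel gripper is mounted at the origin on a cart in front of the work surface, level with it; the furniture and walls round the work are solid. World frame = base frame: x ahead of the robot, y to its left, z up, the work surface at z = 0. Lengths are in m, angles in degrees, forces in N, time in s.
With the tool pointing down it reaches from about 0.3 to 1 m from the base axis. Payload 5.1 kg.
Tool frame: the origin (TCP) lies at the very end of the fingers, on their centre line; the grasp point (between the pads) lies 19 mm behind it (grip_depth is the distance from the TCP to the grasp point, in m); z points along the fingers, y is the line along which they close (so a half turn about z gives the same grasp; the last joint's range is limited). The gripper opens to 95 mm and grips with 3 to 60 N. Pads are 20 mm wide; open, the fingers measure 119 mm over their backs; the gripper's body (75 mm by 180 mm) begins 59 mm behind the grasp point.
Start: joints at [66.028, 7.093, 94.555, -0, 78.352, -4.733], TCP at [0.214, 0.614, 0.215] pointing down, gripper open.
Joint ranges: [-149.61, 149.61], [-58.7, 133.49], [1.44, 155.28], [-77.14, 257.14], [18.33, 153.61], [-166.67, 166.67]. Speed limits (degrees/s): [147.25, 147.25, 180, 180, 180, 180].

### API

Orientations are given as a 3x3 rotation matrix whose columns are the frame's x, y, z axes.
In Python, from bench import read_state, read_camera, camera_info, sign_off, grip_depth gives the robot as it stands. The module is installed in compiled form; this text tells all that it offers.
- The arm moves only by the shell command python3 -m handwheel 'ROWS' [FORCE]. ROWS is JSON, a list of rows, each a list of 5 numbers: the opening, from 0 (shut) to 1 (fully open), then the shift along the tool's x, y, z normalised to -1 to 1, where 1 is 4 cm, then the turn about the tool's z normalised to -1 to 1, where 1 is 0.1 rad. In form: [[grip, dx, dy, dz, twist], ...]. A call has 1 to 10 rows; each row shifts and turns the commanded pose from where the row before left it, along the tool's axes as they then stand; what a row does not reach is not made up. A row lasts 1/8 s, in which the tool goes at most 62.5 mm and 10.7 degrees, less where a joint would pass 70% of its speed; a pose out of reach is approached as far as the arm can. A call with a number of a shift or a turn outside -1 to 1 is refused whole. A call with a gripper value outside its range is refused whole. The fingers move at their own pace and stop on an object; FORCE is the grip in N (left out, the last holds). Time passes only in rows, so rows that do not move let the fingers close. It gives the time, the measured TCP pose, the force, the opening and the grip force at its end, in the units of the state.
- read_state(): the state, without advancing time (a new reading comes with each control period).
- read_camera(name): name is "side" or "top" or "wrist"; returns the picture (384x512x3 uint8, red, green, blue); there is no depth.
- camera_info(name): a dict with "camera_matrix" (3x3 intrinsics, pixels), "xyz" and "orientation" of the camera in the world. Camera axes: x right, y up, looking along -z (the intrinsics and any distortion apply to the point x, -y, -z); pixel columns grow to the right and rows downward; lengths in m; the calibration is good to about 2 mm. The wrist camera is an equidistant fisheye: a pixel r from the principal point sees the ray r / f radians off the axis. A picture is of the moment at which its call begins: read the wrist's pose just before it. camera_info takes no time and is no camera call; for the wrist camera it gives the pose at the moment of the call.
- sign_off(): hands the job in; it is judged then, once.
The state is a dict: "time_s": time; "joints": joint angles; "joint_vel": joint speeds; "joint_efforts": joint torques, N m; "position": TCP position; "eef_rot": TCP orientation; "contact_force": force on the tool from outside, world axes, zero at the start; "torque": the same for the moment, N m; "opening": finger opening in m; "grasp_force": force on a finger pad.
Only numpy, scipy, OpenCV 4.12 (cv2) and the standard library are available. Lean on these libraries where they do the work, as an engineer would, in place of code of your own. Each camera call takes 0.05 s, during which the arm holds its last target. There are 200 camera calls.

### The job

Push the gear head square and flush into the corner of the service jig, then pinch its bare shaft and turn it until your fingers lie on the set-screw flat and the flat faces the hex-key guide. Then fit the loose shaft collar over the shaft with its set screw on the flat, facing the key guide, press it down until the spring sleeve under it is fully down, and finish still gripping the collar and holding it down there, ready for the screw to be tightened; leave the wash bottle and the timer where they stand.

Things in the scene. Friction and masses are not known exactly. Their poses are not given: they have to be found in the camera images.
- jig: Fixed service jig: aluminium plate 180 x 180 x 8 mm, origin at the centre of its underside on the bench, z up. Two steel fence bars (15 mm thick, tops 36 mm above the bench) along its +x edge (inner face x = +75 mm) and +y edge (inner face y = +75 mm) form the corner. On the +y fence stands the key guide. At most 0.25 rad from square to the bench.
- seat (a point): Where the underside centre of the gear head is when it is flush in the corner: jig x = +25, y = +25 mm, on the plate's top, 8 mm above the bench. Axes are the jig's.
- key_guide (a point): Mouth of the steel key-guide bush (14 mm across), 46 mm from the seated shaft's axis in the jig's +y direction, 70 mm above the bench: the height of the collar's screw when pressed fully down. Its post is 28 mm wide, top 79 mm above the bench, face 52 mm from that axis; a black T-handle hex key is parked in it and sticks out on the far side, to jig y = +174 mm.
- gearhead: Loose gear head, 0.5 to 0.75 kg, on the jig plate: grey housing 100 x 100 mm, 44 mm high (top 52 mm above the bench), origin at the centre of its underside, z up. Its +x and +y sides belong against the fences; it starts 15 to 38 mm short of each and up to 0.15 rad askew. Push it on its -x and -y sides. A vertical output shaft stands in the middle of its top.
- housing_mid (a point): Centre of the gear head's housing, 22 mm above its underside. Axes are the gear head's.
- shaft_tip (a point): Centre of the shaft's top end, on its axis, 98 mm above the gear head's underside (106 mm above the bench). The shaft is 16 mm thick with one set-screw flat 5 mm from the axis up to the tip, so 13 mm thick across the flat; tip chamfered 2.5 mm. 38 mm of it stand clear above the sleeve. Axes are the gear head's and do not turn with the shaft.
- shaft (a joint): Shaft angle, rad, counter-clockwise from above. At 0 the flat's outward normal points along the gear head's +y (at the key guide once seated); at +1.57 along its -x. Starts between -1.2 and +1.2, turns against slight friction (0.03 N m), stays where it is left.
- shaft_flat: The set-screw flat of the shaft (12 mm wide): origin on its face, 5 mm off the shaft axis and 80 mm above the gear head's underside (88 mm above the bench). Its +y axis is the flat's outward normal; it turns with the shaft.
- sleeve (a joint): Spring-loaded dark steel thrust sleeve round the foot of the shaft (31 mm across): 0 when up (top 68 mm above the bench), 0.006 m at its stop when pressed fully down (top 62 mm above the bench). The push needed is 6 N at first and 10 N at the stop; it springs back when released.
- collar_mid (a point): Centre of the loose steel shaft collar: ring 36 mm across, 16 mm high, bore 18 mm, 0.09 kg, lying flat on the bench. Its set screw is on the collar's +y axis at half height: a 7 mm head stands 5 mm out of the rim, a 5 mm tip stands into the bore to 6 mm from the axis, so it passes the shaft only with the screw on the flat (within 0.25 rad). Grip it across the rim along its own x axis.
- collar_screw (a point): Outer end of the collar's set-screw head, 22.7 mm from the collar's axis along its +y, half-way up. It has to face the key guide.
- collar: The same collar; origin at the centre of its underside, z up, +y towards the set screw.
- wash_bottle: White reagent bottle, 42 mm across and 92 mm high, a bystander on the bench behind the jig's right side; origin under its centre.
- timer: White kitchen-type timer, 62 x 66 x 19 mm, a bystander at the right front of the bench; origin under its centre.

How it is judged (in metres and radians):
On the way, in this order (a step that is already met when the one before it is completed fails the run):
1. the gear head is flush in the fence corner: within 2.5 mm of both fences and 2 degrees of square (x of gearhead in the frame of jig above 0.0225 m and y of gearhead in the frame of jig above 0.0225 m and angle between the x axis of gearhead and the x axis of jig, either way round below 0.035 rad), for 0.2 s.
2. the bare shaft is pinched with a finger on its flat and the flat facing the key guide within 9 degrees (value of joint shaft between -0.16 and 0.16 rad and contact force between the fingers and shaft_flat above 2 N and horizontal distance between collar_mid and shaft_tip above 0.03 m), for 0.2 s.
At the end, for the whole second after the job is handed in: Gear head within 2.5 mm of both fences and 2 deg of square; flat and collar screw face the key guide within 11 deg; collar level round the shaft, gripped and held still against the spring, sleeve at least 4.5 of its 6 mm down; bottle and timer not moved over 2 cm (all of step 1 and value of joint shaft between -0.2 and 0.2 rad and horizontal distance between collar_mid and shaft_tip below 0.0025 m and angle between collar's own z axis and vertical below 0.1 rad and z of collar_mid in the frame of gearhead below 0.0635 m and angle between the y axis of collar and the y axis of jig, either way round below 0.2 rad and y of collar_screw in the frame of gearhead above 0.015 m and value of joint sleeve above 0.0045 m and contact force between the fingers and collar above 3 N and linear speed of collar below 0.02 m/s); the arm keeps its last pose, push and grip.
It fails at once if the wash bottle is displaced by more than 2 cm or knocked over (distance of wash_bottle from where it was at the start of the episode above 0.02 m or angle between wash_bottle's own z axis and vertical above 0.3 rad).
It fails at once if the timer is displaced by more than 2 cm (distance of timer from where it was at the start of the episode above 0.02 m).
It also fails if it takes over 72 s, if anything falls off the work surface, if the arm or the gripper's body presses on something with over 40 N, if the wrist force passes 120 N, or if a joint passes its speed limit or range.

## Working session

There is one attempt and no reset: what is moved stays moved. The work goes in short steps, Python scripts to look and compute and a shell command to move; the robot and the scene stay as the last step left them, time stands still between calls to the robot, and variables do not carry over. Pictures are saved under pics/ and viewed, at most 10 in all, crops included, and the job is handed in when it is done.

```bash
mkdir -p pics
python3 - <<'E'
from bench import *
import cv2,numpy as np
s=read_state(); print(s['time_s'],s['position'],np.round(s['eef_rot'],3).tolist(),s['opening'],grip_depth)
for n in ('top','side'):
    im=read_camera(n); cv2.imwrite(f'pics/{n}0.png',im[:,:,::-1]); c=camera_info(n); print(n,{k:np.round(v,3).tolist() if not isinstance(v,(str,dict)) else v for k,v in c.items()})
E
```

```text
0.0 [0.21395835 0.61311191 0.21341481] [[-0.944, 0.33, -0.001], [0.33, 0.944, -0.002], [0.0, -0.002, -1.0]] 0.09508434002216698 0.0188
top {'camera_matrix': [[462.634, 0.0, 253.374], [0.0, 462.634, 191.91], [0.0, 0.0, 1.0]], 'xyz': [0.344, -0.049, 1.196], 'orientation': [[0.023, 0.988, -0.15], [-1.0, 0.025, 0.009], [0.013, 0.15, 0.989]]}
side {'camera_matrix': [[413.858, 0.0, 249.867], [0.0, 413.858, 194.066], [0.0, 0.0, 1.0]], 'xyz': [0.402, -1.06, 0.599], 'orientation': [[0.99, 0.08, -0.116], [-0.14, 0.445, -0.884], [-0.019, 0.892, 0.452]]}
```

View pics/top0.png

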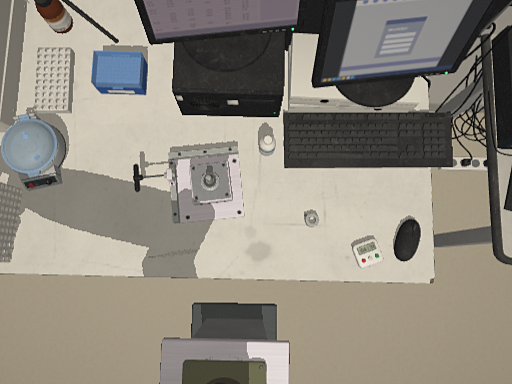

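View pics/side0.png

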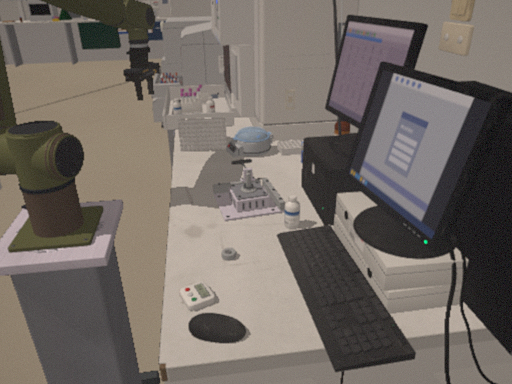

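The top view shows the jig around (207,185), with fences up (+x) and left (+y). The collar is at (311,217), the bottle at (267,140) and the timer at (368,252). I'll zoom in next.

```bash
cat > h.py <<'E'
from bench import *
import cv2,numpy as np
np.set_printoptions(precision=4,suppress=True)
def ray(n,uv,c=None):
    c=c or camera_info(n); K=np.array(c['camera_matrix']); R=np.array(c['orientation'])
    x,y=(uv[0]-K[0,2])/K[0,0],(uv[1]-K[1,2])/K[1,1]
    if n=='wrist':
        r=np.hypot(x,y); k=np.tan(r)/max(r,1e-9); x,y=x*k,y*k
    return np.array(c['xyz']),R@np.array([x,-y,-1.])
def onz(n,uv,z,c=None):
    o,d=ray(n,uv,c); return (o+d*(z-o[2])/d[2])[:2]
def st():
    s=read_state(); R=np.array(s['eef_rot'])
    print('t',round(s['time_s'],2),'p',np.round(s['position'],4),'tooly deg',round(np.degrees(np.arctan2(R[1,1],R[0,1])),2),'z',R[:,2].round(3),'F',np.round(s['contact_force'],1),'op',round(s['opening'],4),'g',round(s['grasp_force'],1),'j6',round(s['joints'][5],1))
    return s
def to(x,y,z,ydeg=None):
    "remaining move in tool axes, m, and twist rad (tool z down: + twist = clockwise from above)"
    s=st();R=np.array(s['eef_rot']);d=R.T@(np.array([x,y,z])-s['position'])
    print('units d/0.04',(d/0.04).round(3),end=' ')
    if ydeg is not None:
        a=np.arctan2(R[1,1],R[0,1]); e=(np.radians(ydeg)-a+np.pi/2)%np.pi-np.pi/2
        print('twist units',round(-e/0.1,2),end='')
    print()
E
python3 - <<'E'
import cv2,numpy as np
a=cv2.imread('pics/top0.png'); s=cv2.imread('pics/side0.png')
A=cv2.resize(a[135:235,125:255],None,fx=4.5,fy=4.5,interpolation=cv2.INTER_CUBIC)
B=cv2.resize(a[200:235,290:330],None,fx=5,fy=5,interpolation=cv2.INTER_CUBIC)
C=np.zeros((450,790,3),np.uint8);C[:450,:585]=A;C[:175,588:788]=B
cv2.imwrite('pics/crop.png',C)
E
```

```text
(no output)
```

View pics/crop.png

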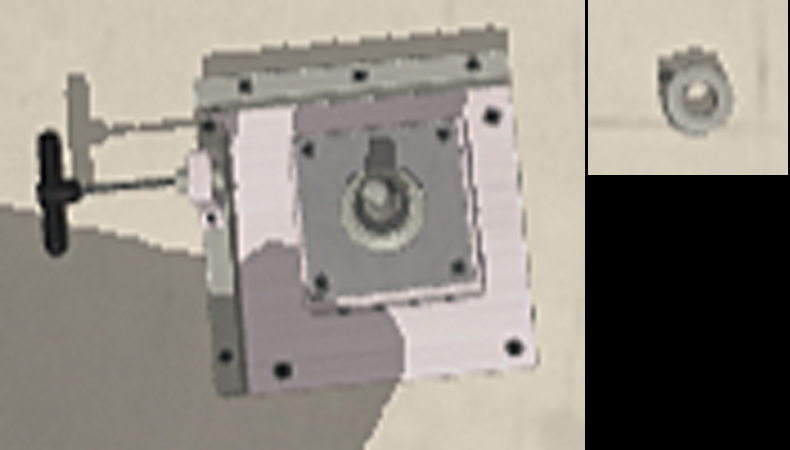

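The crop shows the jig plate's near-right corner at (538,365), the fences' inner edges meeting near (237,107), and the housing top from about (297,130) to (482,290). The shaft tip is near (378,192), and the collar's screw points up-left.

Run:
```python
from h import *
P=lambda u,v,z:onz('top',(125+(u+.5)/4.5-.5,135+(v+.5)/4.5-.5),z)
ang=lambda a,b:np.degrees(np.arctan2(*(b-a)[::-1]))
pr=P(538,365,.008);fl=P(218,392,.036);print('near right',pr,'near left(fence top)',fl,'angle',ang(pr,fl)-90)
fi=P(237,107,.036);fr=P(510,80,.036);print('xfence inner',fi,fr,ang(fr,fi)-90)
a=[P(u,v,.052) for u,v in((297,130),(467,120),(484,288),(310,300))];print('gear',a,'c',np.mean(a,0),[ang(a[1],a[0])-90,ang(a[2],a[3])-90,ang(a[2],a[1]),ang(a[3],a[0])],[np.linalg.norm(a[i]-a[i-1]) for i in range(4)])
print('shaft tip',P(378,192,.106))
Q=lambda u,v,z:onz('top',(290+(u-588+.5)/5-.5,200+(v+.5)/5-.5),z)
print('collar',Q(700,93,.016),'screw',Q(664,72,.008), 'coll mid?',Q(698,98,.016))
c0=np.array(onz('top',(267,140),.092));print('bottle',c0)
# sub-pixel colour of the plate outline from image
a=cv2.imread('pics/top0.png');
```

```text
near right [ 0.4614 -0.0383] near left(fence top) [0.4392 0.1393] angle 7.145478179061882
xfence inner [0.6017 0.1365] [ 0.6215 -0.0182] 7.305126218612401
gear [array([0.5858, 0.0998]), array([0.594 , 0.0048]), array([ 0.4992, -0.0076]), array([0.49  , 0.0884])] c [0.5423 0.0463] [np.float64(4.942858125498162), np.float64(5.42372178397423), np.float64(7.450999593008178), np.float64(6.77010731241005)] [np.float64(0.0964590447766418), np.float64(0.0953306505914856), np.float64(0.09569223996139296), np.float64(0.09644596496113114)]
shaft tip [0.5419 0.0483]
collar [ 0.4585 -0.2123] screw [ 0.4697 -0.1947] coll mid? [ 0.4559 -0.2113]
bottle [ 0.6412 -0.0902]
```

```bash
python3 -m handwheel '[[0.55,0,0,0,-0.925],[0.55,0,0,0,-0.925],[0.55,0,0,0,-0.925],[0.55,0,0,0,-0.925],[0.55,0,0,0,-0.925],[0.55,0,0,0,0]]' 40; python3 -c "
from h import *
to(.463,.037,.215,97.2)"
```

```text
time_s: 0.85
position: [0.2141, 0.6134, 0.214]
eef_rot: [[-0.992, -0.125, -0.0], [-0.125, 0.992, -0.001], [0.001, -0.001, -1.0]]
contact_force: [0.2, -0.4, -0.5]
opening: 0.053
grasp_force: 0.0
t 0.85 p [0.2141 0.6134 0.214 ] tooly deg 97.2 z [-0.    -0.001 -1.   ] F [ 0.2 -0.4 -0.5] op 0.053 g 0.0 j6 -31.2
units d/0.04 [ -4.369 -15.075  -0.014] twist units -0.0
```

```bash
python3 -m handwheel '[[0.55,-0.3,-1,0,0],[0.55,-0.3,-1,0,0],[0.55,-0.3,-1,0,0],[0.55,-0.3,-1,0,0],[0.55,-0.3,-1,0,0],[0.55,-0.3,-1,0,0],[0.55,-0.3,-1,0,0],[0.55,-0.3,-1,0,0],[0.55,-0.3,-1,0,0],[0.55,-0.3,-1,0,0]]'; python3 -m handwheel '[[0.55,-0.3,-1,0,0],[0.55,-0.3,-1,0,0],[0.55,-0.3,-1,0,0],[0.55,-0.3,-1,0,0],[0.55,-0.2,-1,0,0],[0.55,0,0,0,0],[0.55,0,0,0,0]]'; python3 -c "
from h import *
to(.463,.037,.032,97.2)
c=camera_info('wrist');print(c)
cv2.imwrite('pics/w1.png',read_camera('wrist')[:,:,::-1])"
```

```text
time_s: 2.1
position: [0.384, 0.2308, 0.2146]
eef_rot: [[-0.992, -0.125, 0.0], [-0.125, 0.992, 0.0], [-0.0, 0.0, -1.0]]
contact_force: [1.0, 0.3, 0.3]
opening: 0.0522
grasp_force: 0.0
time_s: 2.98
position: [0.4643, 0.041, 0.2144]
eef_rot: [[-0.992, -0.125, -0.001], [-0.125, 0.992, 0.0], [0.001, 0.0, -1.0]]
contact_force: [0.3, 0.3, 0.4]
opening: 0.0526
grasp_force: 0.0
t 2.98 p [0.4643 0.041  0.2144] tooly deg 97.19 z [-0.001  0.    -1.   ] F [0.3 0.3 0.4] op 0.0526 g 0.0 j6 -98.8
units d/0.04 [ 0.043 -0.097  4.56 ] twist units -0.0
{'camera_matrix': array([[297.3186,   0.    , 259.6176],
       [  0.    , 297.3186, 191.7752],
       [  0.    ,   0.    ,   1.    ]]), 'xyz': array([0.3802, 0.0304, 0.384 ]), 'orientation': array([[-0.1246, -0.9474, -0.2947],
       [ 0.9922, -0.1185, -0.0384],
       [ 0.0015, -0.2972,  0.9548]])}
```

View pics/w1.png

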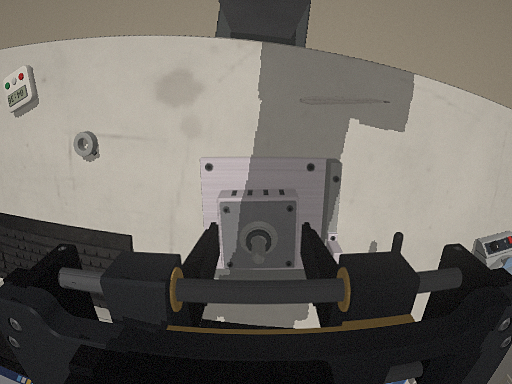

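The wrist view shows the fingers straddling the gear head's centreline (u≈260). The housing's near face is at v≈195, with the plate's near corners at (200,158) and (340,158). The collar is at (86,144) and the timer at (18,90). Next I descend and push +x.

```bash
python3 -m handwheel '[[0.55,0.05,-0.1,1,0],[0.55,0,0,1,0],[0.55,0,0,1,0],[0.55,0,0,1,0],[0.55,0,0,0.56,0],[0.55,0,0,0,0],[0.55,0,0,0,0]]'; python3 -c "
from h import *
print(onz('wrist',(200.5,158),.008))
to(.5592-.0595,.0894-.0075-.0397,.032,97.2)"
```

```text
time_s: 3.9
position: [0.4639, 0.0371, 0.0335]
eef_rot: [[-0.992, -0.127, 0.002], [-0.127, 0.992, -0.0], [-0.002, -0.0, -1.0]]
contact_force: [0.0, -1.0, 1.2]
opening: 0.0524
grasp_force: 0.0
[ 0.4214 -0.0083]
t 3.9 p [0.4639 0.0371 0.0335] tooly deg 97.32 z [ 0.002 -0.    -1.   ] F [ 0.  -1.   1.2] op 0.0524 g 0.0 j6 -99.4
units d/0.04 [-0.903  0.012  0.038] twist units 0.02
```

```bash
python3 -m handwheel '[[0.55,-0.2,0,0,0],[0.55,-0.2,0,0,0],[0.55,-0.15,0,0,0],[0.55,-0.1,0,0,0],[0.55,-0.1,0,0,0],[0.55,-0.05,0,0,0],[0.55,0,0,0,0]]'; python3 -m handwheel '[[0.55,-0.05,0,0,0],[0.55,-0.05,0,0,0],[0.55,0,0,0,0]]';python3 -m handwheel '[[0.55,-0.05,0,0,0],[0.55,-0.05,0,0,0],[0.55,0,0,0,0]]'
```

```text
time_s: 4.78
position: [0.4936, 0.0404, 0.0323]
eef_rot: [[-0.992, -0.126, -0.005], [-0.126, 0.992, -0.0], [0.005, 0.0, -1.0]]
contact_force: [-8.4, -0.9, 5.8]
opening: 0.0523
grasp_force: 3.6
time_s: 5.15
position: [0.4975, 0.0409, 0.0323]
eef_rot: [[-0.992, -0.127, -0.005], [-0.127, 0.992, -0.0], [0.005, 0.0, -1.0]]
contact_force: [-7.7, 0.3, 5.5]
opening: 0.0521
grasp_force: 3.5
time_s: 5.52
position: [0.5015, 0.0414, 0.0322]
eef_rot: [[-0.992, -0.126, -0.005], [-0.126, 0.992, -0.0], [0.005, 0.0, -1.0]]
contact_force: [-6.9, -0.5, 5.2]
opening: 0.0519
grasp_force: 3.4
```

```bash
python3 -m handwheel '[[0.55,-0.05,0,0,0],[0.55,0,0,0,0]]'|sed -n '2p;4p';python3 -m handwheel '[[0.55,-0.05,0,0,0],[0.55,0,0,0,0]]'|sed -n '2p;4p';python3 -m handwheel '[[0.55,-0.05,0,0,0],[0.55,0,0,0,0]]'|sed -n '2p;4p'
```

```text
position: [0.5034, 0.0417, 0.0322]
contact_force: [-6.8, -1.0, 4.7]
position: [0.5041, 0.0418, 0.0322]
contact_force: [-11.4, -0.8, 8.6]
position: [0.5042, 0.0417, 0.0321]
contact_force: [-19.0, -2.6, 15.8]
```

The gear head is against the x fence. Now I retreat, lift and turn 90° clockwise.

```bash
python3 -m handwheel '[[0.55,0.3,0,0,0],[0.55,0.6,0,0,0],[0.4,0,0,-1,0],[0.4,0,0,-1,0],[0.4,0,0,-0.8,1],[0.4,0,0,0,1],[0.4,0,0,0,1],[0.4,0,0,0,1],[0.4,0,0,0,1],[0.4,0,0,0,1]]' | head -2;  python3 -m handwheel '[[0.4,0,0,0,1],[0.4,0,0,0,1],[0.4,0,0,0,1],[0.4,0,0,0,1],[0.4,0,0,0,1],[0.4,0,0,0,1],[0.4,0,0,0,1],[0.4,0,0,0,1],[0.4,0,0,0,1],[0.4,0,0,0,0.7]]'|head -1;  python3 -m handwheel '[[0.4,0,0,0,0]]' | head -1; python3 -c "
from h import *
to(.573,-.029,.034,7.2)"
```

```text
time_s: 7.52
position: [0.4736, 0.0377, 0.1446]
time_s: 8.78
time_s: 8.9
t 8.9 p [0.4734 0.0377 0.1445] tooly deg 7.35 z [ 0.001 -0.    -1.   ] F [-0.3  0.1 -0.9] op 0.038 g 0.0 j6 -9.3
units d/0.04 [-1.973  2.252  2.766] twist units 0.03
```

```bash
python3 -m handwheel '[[0.4,-0.66,0.75,0,0],[0.4,-0.66,0.75,0,0],[0.4,-0.66,0.75,0,0],[0.4,0,0,0,0],[0.4,0,0,0.9,0],[0.4,0,0,0.9,0],[0.4,0,0,0.9,0],[0.4,0,0,0,0]]' ; python3 -m handwheel '[[0.4,0.2,0,0,0],[0.4,0.2,0,0,0],[0.4,0.15,0,0,0],[0.4,0.1,0,0,0],[0.4,0,0,0,0]]'
```

```text
time_s: 9.9
position: [0.5689, -0.0284, 0.033]
eef_rot: [[-0.128, 0.992, -0.007], [0.992, 0.128, 0.001], [0.002, -0.007, -1.0]]
contact_force: [-0.2, -0.1, -0.4]
opening: 0.0383
grasp_force: 0.0
time_s: 10.52
position: [0.5706, -0.0043, 0.0383]
eef_rot: [[-0.128, 0.992, 0.004], [0.992, 0.128, -0.003], [-0.003, 0.003, -1.0]]
contact_force: [-0.2, -4.6, 3.7]
opening: 0.0381
grasp_force: 2.3
```

```bash
python3 -m handwheel '[[0.4,0.1,0,0.1,0],[0.4,0.1,0,0,0],[0.4,0.1,0,0,0],[0.4,0.1,0,0,0],[0.4,0.1,0,0,0],[0.4,0.1,0,0,0],[0.4,0.1,0,0,0],[0.4,0,0,0,0]]' |sed -n '2p;4p'; for i in 1; do python3 -m handwheel '[[0.4,0.05,0,0,0],[0.4,0.05,0,0,0],[0.4,0,0,0,0]]'|sed -n '2p;4p';  done; python3 -m handwheel '[[0.4,0.05,0,0,0],[0.4,0,0,0,0]]'|sed -n '2p;4p'
```

```text
position: [0.568, 0.0231, 0.0349]
contact_force: [-0.0, -5.6, 4.4]
position: [0.5675, 0.0268, 0.0349]
contact_force: [1.1, -7.0, 5.3]
position: [0.5673, 0.0282, 0.0349]
contact_force: [0.7, -9.7, 4.0]
```

```bash
python3 -m handwheel '[[0.4,0.05,0,0,0],[0.4,0,0,0,0]]'|sed -n '2p;4p'; python3 -m handwheel '[[0.4,0.05,0,0,0],[0.4,0,0,0,0]]'|sed -n '2p;4p';  python3 -c "
from h import *
to(.5,.05,.13,7.2)"
```

```text
position: [0.5672, 0.0283, 0.0349]
contact_force: [1.2, -15.5, 4.7]
position: [0.5669, 0.0284, 0.035]
contact_force: [1.5, -22.7, 5.2]
t 12.65 p [0.5669 0.0284 0.035 ] tooly deg 7.41 z [ 0.006 -0.012 -1.   ] F [  1.5 -22.7   5.2] op 0.0382 g 10.8 j6 -9.2
units d/0.04 [ 0.722 -1.58  -2.392] twist units 0.04
```

```bash
python3 -m handwheel '[[0.4,-0.5,0,0,0],[0.4,-0.3,0,-0.3,0],[0.4,0,0,-1,0],[0.4,-0.5,-0.5,-1,0],[0.4,-0.5,-0.5,-1,0],[0.4,-0.5,-0.5,-1,0],[0.4,0,-0.5,0,0],[0.4,0,0,0,0],[0.4,0,0,0,0]]' |head -2
python3 - <<'E'
from h import *
st()
a=read_camera('top')[:,:,::-1]; c=camera_info('wrist'); w=read_camera('wrist')[:,:,::-1]
cv2.imwrite('pics/t2.png',a);cv2.imwrite('pics/w2.png',w); np.save('w2.npy',c,allow_pickle=True)
A=cv2.resize(a[135:235,135:235],None,fx=4,fy=4,interpolation=cv2.INTER_CUBIC)
W=cv2.resize(w,(400,300))
C=np.zeros((400,800,3),np.uint8);C[:,:400]=A;C[:300,400:]=W
cv2.imwrite('pics/c2.png',C)
E
```

```text
time_s: 13.78
position: [0.4967, -0.0669, 0.204]
t 13.78 p [ 0.4967 -0.0669  0.204 ] tooly deg 7.32 z [-0.     0.001 -1.   ] F [ 0.7 -0.2 -0.1] op 0.0379 g 0.0 j6 -21.2
```

View pics/c2.png

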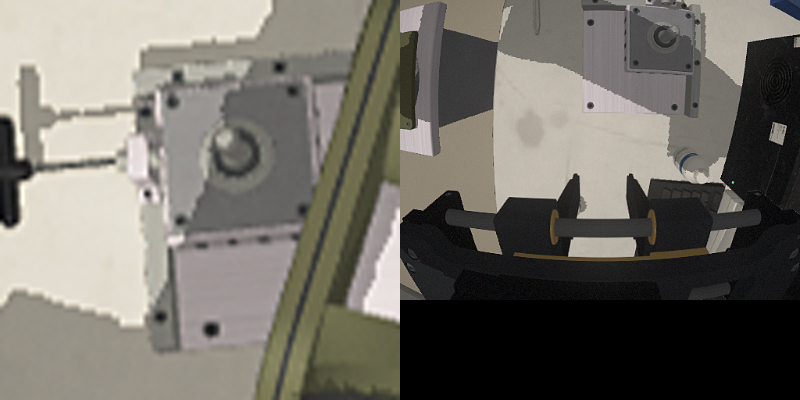

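The top view shows the housing seated: its bolts at (173,101) and (292,90) run parallel to the fence bolts, with no gap. Next I look at the shaft from close range.

```bash
python3 -m handwheel '[[0.4,0.38,0.67,0,0],[0.4,0.4,0.67,0,0],[0.4,0.4,0.67,0,0],[0.4,0,0,1,0],[0.4,0,0,1,0],[0.4,0,0,1,0],[0.4,0,0,0.6,0],[0.4,0,0,0,0],[0.4,0,0,0,0]]' |head -2
python3 - <<'E'
from h import *
st()
c=camera_info('wrist'); w=read_camera('wrist')[:,:,::-1]; np.save('w3.npy',c,allow_pickle=True)
cv2.imwrite('pics/w3.png',w)
def proj(X):
    K=c['camera_matrix'];p=c['orientation'].T@(np.array(X)-c['xyz']);x,y,z=p[0],-p[1],-p[2];t=np.arctan2(np.hypot(x,y),z);r=np.hypot(x,y);return K[0,2]+K[0,0]*t*x/r,K[1,2]+K[0,0]*t*y/r
u,v=map(int,proj((.5588,.0878,.106)));print(u,v)
W=w[max(v-70,0):v+70,u-90:u+90];print(max(v-70,0),u-90)
cv2.imwrite('pics/c3.png',cv2.resize(W,None,fx=4.4,fy=4.4,interpolation=cv2.INTER_CUBIC))
E
```

```text
time_s: 15.0
position: [0.5713, -0.0101, 0.0611]
t 15.0 p [ 0.5713 -0.0101  0.0611] tooly deg 7.33 z [ 0.001 -0.    -1.   ] F [ 0.1 -0.   0.6] op 0.0378 g 0.0 j6 -13.7
261 68
0 171
```

View pics/c3.png

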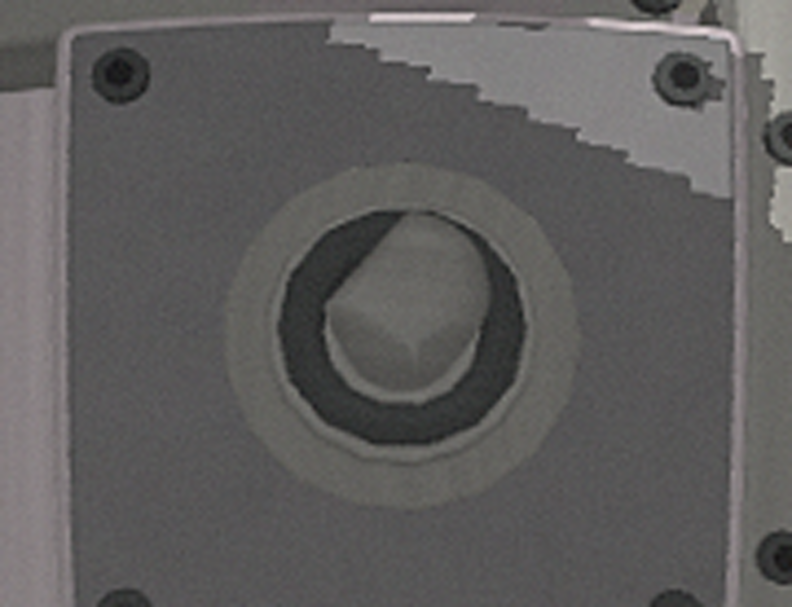

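The crop shows the shaft tip centred near (405,300). The flat's chord runs from (325,305) to (405,215), so the flat faces up-left, about 48° counter-clockwise from the key guide.

Run:
```python
from h import *
c=np.load('w3.npy',allow_pickle=True).item()
P=lambda u,v,z:onz('wrist',(171+(u+.5)/4.4-.5,(v+.5)/4.4-.5),z,c)
a,b=P(325,305,.104),P(405,215,.104);d=b-a;t=np.degrees(np.arctan2(d[1],d[0]));print(a,b,np.linalg.norm(d),'chord world',t,'normal',t+90,'shaft',t-7.2, 'axis', (a+b)/2+.005*np.array([d[1],-d[0]])/np.linalg.norm(d))
l,r=P(325,305,.104),P(491,292,.104);print(l,r)
bl=[P(u,v,.052) for u,v in((121,73),(684,77))];print('bolts',bl,np.degrees(np.arctan2(*(bl[1]-bl[0])[::-1])))
s=[P(u,v,.068) for u,v in((282,327),(526,327),(402,447),(402,210))];print('sleeve c',(s[0]+s[1])/2,(s[2]+s[3])/2)
to(.5588,.0878,.15,t-90)
```

```text
[0.552  0.0871] [0.5583 0.0968] 0.01165824127416544 chord world 56.76783670811105 normal 146.76783670811105 shaft 49.567836708111045 axis [0.5593 0.0892]
[0.552  0.0871] [0.5674 0.0904]
bolts [array([0.5166, 0.1233]), array([0.5928, 0.1328])] 7.066267011517465
sleeve c [0.5596 0.0895] [0.5594 0.0892]
t 15.05 p [ 0.5716 -0.0102  0.0617] tooly deg 7.32 z [ 0.002 -0.    -1.   ] F [ 0.2  0.  -0.1] op 0.0381 g 0.0 j6 -13.7
units d/0.04 [ 2.47  -0.001 -2.208] twist units 7.08
```

```bash
python3 -m handwheel '[[0.4,0,0,-1,0],[0.4,0,0,-1,0],[0.4,0,0,-0.5,0.91],[0.4,0,0,0,0.9],[0.4,0,0,0,0.9],[0.4,0,0,0,0.9],[0.4,0,0,0,0.9],[0.4,0,0,0,0.9],[0.4,0,0,0,0.9],[0.4,0,0,0,0.9]]' |head -1; python3 -m handwheel '[[0.4,0,0,0,0]]' | head -1;  python3 -c "
from h import *
to(.5593,.089,.16,-33.2)"
```

```text
time_s: 16.3
time_s: 16.42
t 16.43 p [ 0.5712 -0.0103  0.162 ] tooly deg -33.94 z [ 0.003 -0.    -1.   ] F [ 0.2 -0.3  0.2] op 0.0378 g 0.0 j6 27.5
units d/0.04 [ 1.894 -1.632  0.049] twist units -0.13
```

```bash
python3 -m handwheel '[[0.4,0.63,-0.54,0,-0.1],[0.4,0.63,-0.54,0,0],[0.4,0.63,-0.55,0,0],[0.4,0,0,0,0],[0.4,0,0,0,0]]' |head -1; python3 -c "
from h import *
to(.5593,.089,.075,-33.2)"
```

```text
time_s: 17.05
t 17.05 p [0.5583 0.0884 0.1609] tooly deg -33.38 z [ 0.001 -0.    -1.   ] F [-0.2  0.7  0.5] op 0.0381 g 0.0 j6 37.0
units d/0.04 [0.026 0.011 2.147] twist units -0.03
```

```bash
python3 -m handwheel '[[0.4,0.03,0.01,0.7,0],[0.4,0,0,0.7,0],[0.4,0,0,0.75,0],[0.4,0,0,0,0],[0.3,0,0,0,0],[0.2,0,0,0,0],[0.1,0,0,0,0],[0,0,0,0,0],[0,0,0,0,0],[0,0,0,0,0]]' 10; python3 -c "
from h import *
to(.5593,.089,.075,-82.9)"
```

```text
time_s: 18.3
position: [0.5608, 0.0889, 0.0758]
eef_rot: [[0.551, 0.835, 0.005], [0.835, -0.551, -0.001], [0.002, 0.005, -1.0]]
contact_force: [4.0, -3.7, 1.2]
opening: 0.0128
grasp_force: 10.0
t 18.3 p [0.5608 0.0889 0.0758] tooly deg -33.43 z [ 0.005 -0.001 -1.   ] F [ 4.  -3.7  1.2] op 0.0128 g 10.0 j6 37.1
units d/0.04 [-0.019 -0.034  0.02 ] twist units 8.63
```

```bash
python3 -m handwheel '[[0,0,0.03,0,0],[0,-0.004,0,0,0.96],[0,-0.004,0,0,0.96],[0,-0.004,0,0,0.96],[0,-0.004,0,0,0.96],[0,-0.004,0,0,0.96],[0,-0.004,0,0,0.96],[0,-0.004,0,0,0.96],[0,-0.004,0,0,0.96],[0,-0.004,0,0,0.96]]';python3 -m handwheel '[[0,0,0,0,0],[0,0,0,0,0]]'|sed -n 4,6p; python3 -c "
from h import *
to(.5598,.0882,.075,-82.9)"
```

```text
time_s: 19.55
position: [0.56, 0.088, 0.0758]
eef_rot: [[0.993, 0.12, 0.003], [0.12, -0.993, -0.0], [0.003, 0.001, -1.0]]
contact_force: [2.0, -3.3, 5.0]
opening: 0.0124
grasp_force: 10.0
contact_force: [2.4, -1.7, 5.9]
opening: 0.0127
grasp_force: 10.0
t 19.8 p [0.56   0.088  0.0757] tooly deg -82.83 z [ 0.003 -0.    -1.   ] F [ 2.4 -1.7  5.9] op 0.0127 g 10.0 j6 86.4
units d/0.04 [-0.005 -0.005  0.018] twist units 0.01
```

```bash
python3 -m handwheel '[[0,0,0,0,0],[0.1,0,0,0,0],[0.2,0,0,0,0],[0.4,0,0,0,0],[0.4,0,0,-0.8,0],[0.4,0,0,-1,0],[0.4,0,0,-1,0],[0.4,0,0,-0.5,0],[0.4,0,0,0,0]]'|head -2; python3 -c "
from h import *
w=read_camera('wrist')[:,:,::-1];np.save('w4.npy',camera_info('wrist'),allow_pickle=True);cv2.imwrite('pics/w4.png',w)
to(.4575-.022,-.212-.033,.1,-34)"
```

```text
time_s: 20.92
position: [0.5593, 0.0883, 0.2072]
t 20.98 p [0.5584 0.0882 0.2054] tooly deg -82.92 z [-0.001  0.    -1.   ] F [-1.1  0.1 -0.5] op 0.0378 g 0.0 j6 86.5
units d/0.04 [-4.072  7.889  2.637] twist units -8.54
```

```bash
python3 -m handwheel '[[0.6,-0.51,0.985,0,0],[0.6,-0.51,0.985,0,0],[0.6,-0.51,0.985,0,0],[0.6,-0.51,0.985,0,0],[0.6,-0.51,0.985,0,0],[0.6,-0.51,0.985,0,0],[0.6,-0.51,0.985,0,0],[0.6,-0.51,0.985,0,0]]'|head -2;python3 -m handwheel '[[0.6,0,0,0,-0.95],[0.6,0,0,0.5,-0.95],[0.6,0,0,0.5,-0.95],[0.6,0,0,0.5,-0.95],[0.6,0,0,0.5,-0.95],[0.6,0,0,0.5,-0.95],[0.6,0,0,0,-0.95],[0.6,0,0,0,-0.95],[0.6,0,0,0,-0.95],[0.6,0,0,0,0]]'|head -2
python3 - <<'E'
from h import *
st()
c=camera_info('wrist');w=read_camera('wrist')[:,:,::-1];np.save('w5.npy',c,allow_pickle=True);cv2.imwrite('pics/w5.png',w)
c4=np.load('w4.npy',allow_pickle=True).item();w4=cv2.imread('pics/w4.png')
def proj(c,X):
    K=c['camera_matrix'];p=c['orientation'].T@(np.array(X)-c['xyz']);x,y,z=p[0],-p[1],-p[2];t=np.arctan2(np.hypot(x,y),z);r=np.hypot(x,y);return int(K[0,2]+K[0,0]*t*x/r),int(K[1,2]+K[0,0]*t*y/r)
u,v=proj(c,(.4575,-.212,.016));a,b=proj(c4,(.5597,.0893,.106));print(u,v,a,b)
A=cv2.resize(w[max(v-40,0):v+40,u-40:u+40],(400,400),interpolation=cv2.INTER_CUBIC);B=cv2.resize(w4[max(b-40,0):b+40,a-40:a+40],(400,400),interpolation=cv2.INTER_CUBIC)
cv2.imwrite('pics/c5.png',np.hstack([A,B]))
E
```

```text
time_s: 21.98
position: [0.4338, -0.2452, 0.2033]
time_s: 23.22
position: [0.4342, -0.2437, 0.1037]
t 23.23 p [ 0.4342 -0.2437  0.1037] tooly deg -34.01 z [-0.004  0.003 -1.   ] F [-0.8 -0.3  0.5] op 0.0574 g 0.0 j6 -1.5
262 153 259 190
```

View pics/c5.png

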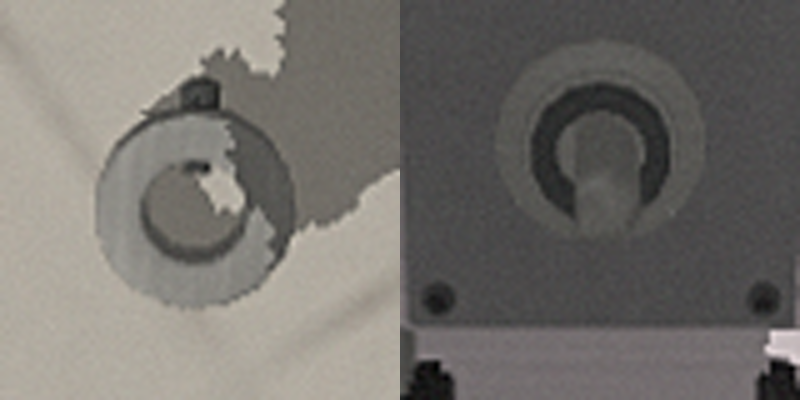

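Left crop: collar rim circle centred at about (196,210), screw head at (201,93), nearly straight up in tool axes. Right crop: the shaft's flat faces left, which is the jig's +y, as intended.

Run:
```python
from h import *
c=np.load('w5.npy',allow_pickle=True).item()
P=lambda u,v,z:onz('wrist',(222+(u+.5)/5-.5,113+(v+.5)/5-.5),z,c)
l,r=P(95,207,.014),P(296,207,.014);t,b=P(196,112,.016),P(196,308,.016)
m=((l+r)/2+(t+b)/2)/2;h=P(201,92,.008);print(l,r,t,b,np.linalg.norm(l-r),np.linalg.norm(t-b),(l+r)/2,(t+b)/2,'head',h,np.linalg.norm(h-m))
d=h-m;y=np.degrees(np.arctan2(d[1],d[0]));print('collar y',y)
bb=[P(142,212,.016),P(246,212,.016)];print('bore',np.mean(bb,0))
to(*m,.06,y-90)
```

```text
[ 0.4412 -0.2017] [ 0.4707 -0.2215] [ 0.4656 -0.1975] [ 0.446  -0.2266] 0.035546022250495905 0.03503895249874214 [ 0.4559 -0.2116] [ 0.4558 -0.212 ] head [ 0.4678 -0.1957] 0.020050206639227693
collar y 53.34096324055737
bore [ 0.4554 -0.2119]
t 23.27 p [ 0.4344 -0.2439  0.1042] tooly deg -34.04 z [-0.003  0.002 -1.   ] F [-0.1  0.3 -0.1] op 0.0572 g 0.0 j6 -1.5
units d/0.04 [ 0.964 -0.001  1.105] twist units 0.46
```

```bash
python3 -m handwheel '[[0.6,0.48,0,0,0.2],[0.6,0.48,0,0,0.22],[0.6,0,0,0.8,0],[0.6,0,0,0.8,0],[0.6,0,0,0.5,0],[0.6,0,0,0,0],[0.6,0,0,0,0]]'|head -2; python3 -c "
from h import *
to(.4557,-.2118,.0035,-36.6)"
```

```text
time_s: 24.15
position: [0.4576, -0.2133, 0.0227]
t 24.15 p [ 0.4576 -0.2133  0.0227] tooly deg -36.39 z [ 0. -0. -1.] F [-0.5  0.4  0.3] op 0.0574 g 0.0 j6 5.3
units d/0.04 [ 0.001 -0.061  0.481] twist units 0.04
```

```bash
python3 -m handwheel '[[0.6,0,-0.05,0.3,0],[0.6,0,0,0.17,0],[0.6,0,0,0,0],[0.45,0,0,0,0],[0.4,0,0,0,0],[0.35,0,0,0,0],[0.3,0,0,0,0],[0.2,0,0,0,0],[0.2,0,0,0,0]]' 25; python3 -c "
from h import *
to(.4557,-.2118,.0035,-36.6)"
```

```text
time_s: 25.28
position: [0.4559, -0.2121, 0.0037]
eef_rot: [[0.593, 0.805, 0.0], [0.805, -0.593, -0.0], [0.0, 0.001, -1.0]]
contact_force: [1.2, 0.3, 2.3]
opening: 0.0342
grasp_force: 25.0
t 25.27 p [ 0.4559 -0.2121  0.0037] tooly deg -36.35 z [ 0. -0. -1.] F [1.2 0.3 2.3] op 0.0342 g 25.0 j6 5.3
units d/0.04 [ 0.002 -0.009  0.005] twist units 0.04
```

```bash
python3 -m handwheel '[[0.2,0,0,-0.3,0],[0.2,0,0,-0.7,0],[0.2,0,0,-1,0],[0.2,0,0,-1,0],[0.2,0,0,-1,0],[0.2,0,0,-0.8,0],[0.2,0,0,0,0],[0.2,0,0,0,0]]' 40
python3 - <<'E'
from h import *
s=st()
c=camera_info('wrist');w=read_camera('wrist')[:,:,::-1];np.save('w6.npy',c,allow_pickle=True);cv2.imwrite('pics/w6.png',w)
def proj(c,X):
    K=c['camera_matrix'];p=c['orientation'].T@(np.array(X)-c['xyz']);x,y,z=p[0],-p[1],-p[2];t=np.arctan2(np.hypot(x,y),z);r=np.hypot(x,y);return int(K[0,2]+K[0,0]*t*x/r),int(K[1,2]+K[0,0]*t*y/r)
p=np.array(s['position']);u,v=proj(c,p+[0,0,.013]);print(u,v,c['xyz'])
cv2.imwrite('pics/c6.png',cv2.resize(w[v-50:v+50,u-60:u+60],(720,600),interpolation=cv2.INTER_CUBIC))
E
```

```text
time_s: 26.28
position: [0.455, -0.2115, 0.1942]
eef_rot: [[0.593, 0.805, -0.002], [0.805, -0.593, 0.001], [-0.0, -0.002, -1.0]]
contact_force: [-0.2, 0.1, -2.4]
opening: 0.0342
grasp_force: 40.0
t 26.27 p [ 0.455  -0.2115  0.1942] tooly deg -36.35 z [-0.002  0.001 -1.   ] F [-0.2  0.1 -2.4] op 0.0342 g 40.0 j6 5.3
260 249 [ 0.5048 -0.1437  0.3637]
```

View pics/c6.png

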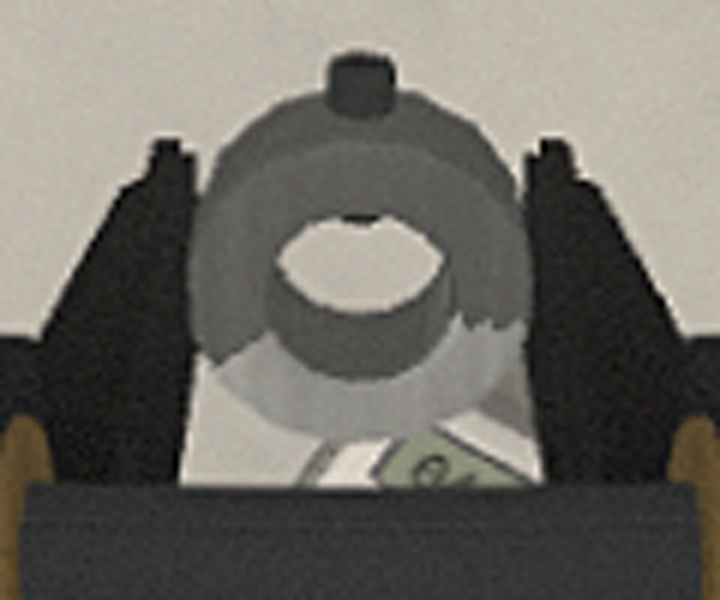

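The collar is gripped with its screw head at (361,85), centred between the fingers at u≈198 and 523, so it lines up with tool x. The top rim spans v 140–440.

Run:
```python
from h import *
c=np.load('w6.npy',allow_pickle=True).item();s=read_state();R=np.array(s['eef_rot']);p=np.array(s['position'])
z=p[2]+.0123
def T(u,v,z):
    q=onz('wrist',(200+(u+.5)/6-.5,199+(v+.5)/6-.5),z,c);return (R.T@(np.r_[q,p[2]]-p))[:2]*1000
for n,(a,b) in dict(rimFB=((361,140),(361,440)),rimLR=((188,275),(532,275)),boreFB=((361,213),(361,381)),boreLR=((265,285),(458,285))).items():
    a,b=T(*a,z),T(*b,z);print(n,a,b,(a+b)/2)
print('screw',T(361,85,z-.008))
to(.5597,.0893,.194,7.2)
```

```text
rimFB [17.0295 -0.0126] [-17.0955  -0.0264] [-0.033  -0.0195]
rimLR [  2.3004 -17.2382] [ 2.3164 16.9945] [ 2.3084 -0.1218]
boreFB [ 9.2583 -0.0158] [-9.8746 -0.0236] [-0.3081 -0.0197]
boreLR [ 1.253  -9.5761] [1.26   9.6357] [1.2565 0.0298]
screw [19.5938 -0.0242]
t 26.32 p [ 0.4547 -0.2113  0.1934] tooly deg -36.36 z [-0.003  0.002 -1.   ] F [ 0.2  0.3 -0.9] op 0.0343 g 40.0 j6 5.3
units d/0.04 [ 7.609 -2.341 -0.009] twist units -7.6
```

```bash
python3 -m handwheel '[[0.2,0,0,0,-0.95],[0.2,0,0,0,-0.95],[0.2,0,0,0,-0.95],[0.2,0,0,0,-0.95],[0.2,0,0,0,-0.95],[0.2,0,0,0,-0.95],[0.2,0,0,0,-0.95],[0.2,0,0,0,-0.95],[0.2,0,0,0,0]]'|head -2; python3 -c "
from h import *
to(.5597,.0895,.194,7.2)"
```

```text
time_s: 27.45
position: [0.4548, -0.2114, 0.1934]
t 27.45 p [ 0.4548 -0.2114  0.1934] tooly deg 7.13 z [-0.003  0.002 -1.   ] F [-0.3  0.5  0.1] op 0.0343 g 40.0 j6 -38.2
units d/0.04 [ 7.139  3.535 -0.011] twist units -0.01
```

```bash
python3 -m handwheel '[[0.2,0.89,0.44,0,0],[0.2,0.89,0.44,0,0],[0.2,0.89,0.44,0,0],[0.2,0.89,0.44,0,0],[0.2,0.89,0.44,0,0],[0.2,0.89,0.44,0,0],[0.2,0.89,0.44,0,0],[0.2,0.89,0.44,0,0],[0.2,0,0,0,0],[0.2,0,0,0,0]]'|head -2; python3 -c "
from h import *
to(.5597,.0895,.114,7.2)"
```

```text
time_s: 28.7
position: [0.5592, 0.0879, 0.1944]
t 28.7 p [0.5592 0.0879 0.1944] tooly deg 7.16 z [-0.002 -0.001 -1.   ] F [ 0.5 -0.1 -0.5] op 0.0342 g 40.0 j6 -3.6
units d/0.04 [0.038 0.022 2.01 ] twist units -0.01
```

```bash
python3 -m handwheel '[[0.2,0.04,0.02,0.7,0],[0.2,0,0,0.7,0],[0.2,0,0,0.56,0],[0.2,0,0,0,0],[0.2,0,0,0,0],[0.2,0,0,0,0]]'|head -2
python3 - <<'E'
from h import *
s=st();to(.5597,.0895,.114,7.2)
c=camera_info('wrist');w=read_camera('wrist')[:,:,::-1];np.save('w7.npy',c,allow_pickle=True)
cv2.imwrite('pics/c7.png',cv2.resize(w[160:290,180:340],(738,600),interpolation=cv2.INTER_CUBIC))
E
```

```text
time_s: 29.45
position: [0.5613, 0.0897, 0.1187]
t 29.45 p [0.5613 0.0897 0.1187] tooly deg 7.16 z [ 0.003  0.    -1.   ] F [-1.3 -0.2 -0.6] op 0.0339 g 40.0 j6 -3.5
t 29.45 p [0.5613 0.0897 0.1187] tooly deg 7.16 z [ 0.003  0.    -1.   ] F [-1.3 -0.2 -0.6] op 0.0339 g 40.0 j6 -3.5
units d/0.04 [-0.    -0.042  0.118] twist units -0.01
```

View pics/c7.png

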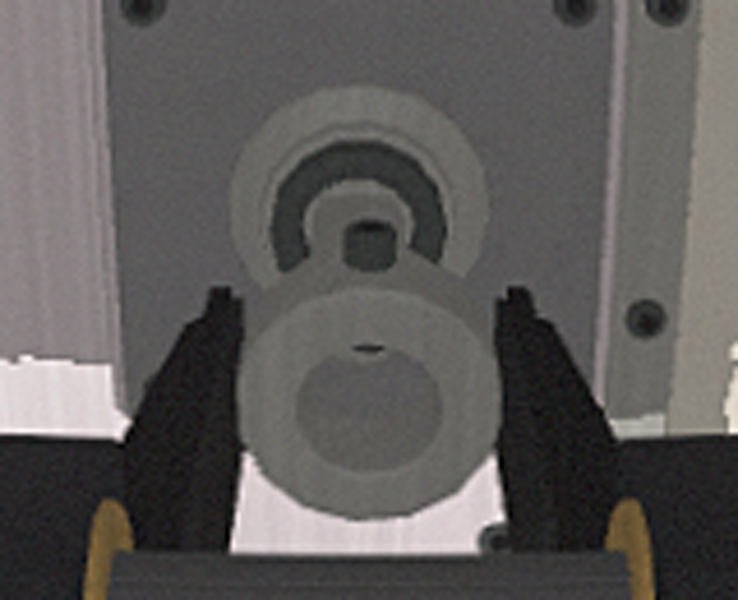

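The shaft sits under the bore. The sleeve's centre (u≈358) is about 1.5 mm left of the tool centreline (u≈367), matching the computed −y correction.

```bash
python3 -m handwheel '[[0.2,0,-0.04,0,0],[0.2,0,0,0.1,0],[0.2,0,0,0,0],[0.2,0,0,0,0]]'|sed -n '2p;4p'; python3 -c "
from h import *
to(.5597,.0895,.106,7.2)"
```

```text
position: [0.5587, 0.0898, 0.1129]
contact_force: [-0.4, -0.7, -0.8]
t 30.0 p [0.5587 0.0898 0.1129] tooly deg 7.19 z [-0. -0. -1.] F [-0.4 -0.7 -0.8] op 0.034 g 40.0 j6 -3.5
units d/0.04 [-0.01   0.024  0.172] twist units -0.0
```

```bash
python3 -m handwheel '[[0.2,0,0.02,0.1,0],[0.2,0,0,0.05,0],[0.2,0,0,0,0]]'|sed -n '2p;4p'; python3 -m handwheel '[[0.2,0,0,0.05,0],[0.2,0,0,0.05,0],[0.2,0,0,0,0]]'|sed -n '2p;4p';python3 -c "
from h import *
to(.5597,.0895,.1,7.2)"
```

```text
position: [0.5593, 0.0898, 0.1066]
contact_force: [0.6, -0.6, -1.3]
position: [0.5594, 0.0898, 0.1028]
contact_force: [-0.0, 0.1, -0.4]
t 30.75 p [0.5594 0.0898 0.1028] tooly deg 7.19 z [-0.001 -0.    -1.   ] F [-0.   0.1 -0.4] op 0.0341 g 40.0 j6 -3.5
units d/0.04 [-0.01   0.007  0.07 ] twist units -0.0
```

```bash
python3 -m handwheel '[[0.2,0,0,0.1,0],[0.2,0,0,0.1,0],[0.2,0,0,0.1,0],[0.2,0,0,0,0]]' 60|sed -n '2p;4p'; python3 -m handwheel '[[0.2,0,0,0.1,0],[0.2,0,0,0.1,0],[0.2,0,0,0.1,0],[0.2,0,0,0.1,0],[0.2,0,0,0,0]]'|sed -n '2p;4p;5p'
```

```text
position: [0.5592, 0.0898, 0.0904]
contact_force: [0.7, -0.6, -0.2]
position: [0.5592, 0.0898, 0.0745]
contact_force: [0.6, 0.5, -0.9]
opening: 0.0339
```

Next I press against the spring, watching the force.

```bash
python3 -m handwheel '[[0.2,0,0,0.1,0],[0.2,0,0,0.05,0],[0.2,0,0,0,0]]'|sed -n '2p;4p'; python3 -m handwheel '[[0.2,0,0,0.05,0],[0.2,0,0,0.05,0],[0.2,0,0,0,0]]'|sed -n '2p;4p'; python3 -m handwheel '[[0.2,0,0,0.03,0],[0.2,0,0,0.03,0],[0.2,0,0,0,0]]'|sed -n '2p;4p'
```

```text
position: [0.5601, 0.0899, 0.0702]
contact_force: [-2.4, 0.0, 5.6]
position: [0.5601, 0.0899, 0.0667]
contact_force: [-3.6, 0.5, 7.7]
position: [0.5602, 0.0899, 0.0656]
contact_force: [-6.8, -0.4, 13.8]
```

```bash
python3 -m handwheel '[[0.2,0,0,0.02,0],[0.2,0,0,0,0],[0.2,0,0,0,0]]'|sed -n '2p;4,6p'
python3 - <<'E'
from h import *
s=st();w=read_camera('wrist')[:,:,::-1];a=read_camera('side')[:,:,::-1]
W=cv2.resize(w[140:290,170:350],(720,600),interpolation=cv2.INTER_CUBIC)
S=cv2.resize(a[165:220,215:290],(300,220));W[380:,:300]=S[:220,:300]
cv2.imwrite('pics/c8.png',W)
E
```

```text
position: [0.5603, 0.0899, 0.0656]
contact_force: [-7.8, -1.1, 17.8]
opening: 0.0342
grasp_force: 60.0
t 33.38 p [0.5603 0.0899 0.0656] tooly deg 7.2 z [ 0. -0. -1.] F [-7.8 -1.1 17.8] op 0.0342 g 60.0 j6 -3.5
```

View pics/c8.png

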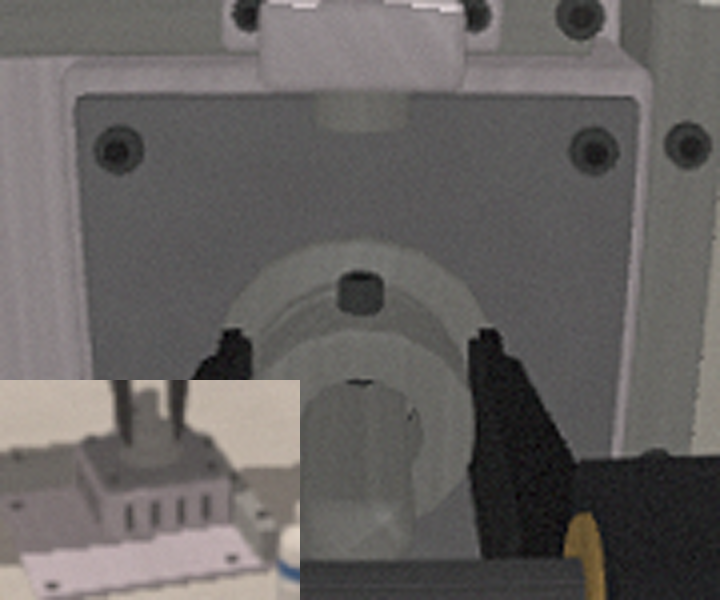

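The collar is over the shaft, with its screw at (360,290) pointing at the guide bush at (362,110). The housing is flush, and the 18 N push is above the 10 N spring force, so the sleeve is on its stop.

```bash
python3 -c "
from bench import *
print(sign_off())"
```

```text
the job is handed in; nothing more can be done
None
```

I handed the job in at about 33 s; `sign_off()` gave no verdict. By the last camera and force readings, the gear head is flush in the corner and the shaft flat faces the key guide. The collar is gripped at 60 N and pressed down onto the sleeve's stop with its screw facing the guide, and the arm never went near the wash bottle or timer except well above them.

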